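Pack a heel under a hand press until the lever bites, and hold it down

ROBOT

A 6-joint arm with a two-finger parallel gripper is mounted at the origin on a cart in front of the work surface, level with it; the furniture and walls round the work are solid. World frame = base frame: x ahead of the robot, y to its left, z up, the work surface at z = 0. Lengths are in m, angles in rad, forces in N, time in s.
With the tool pointing down it reaches from about 0.35 to 1 m from the base axis. Payload 7.1 kg.
Tool frame: the origin (TCP) lies midway between the tips of the shut fingers; the grasp point (between the pads) lies 19 mm behind it; z points along the fingers, y is the line along which they close (so a half turn about z gives the same grasp; the last joint's range is limited). The gripper opens to 85 mm and grips with 20 to 120 N. Pads are 22 mm wide; open, the fingers measure 114 mm over their backs; the gripper's body (76 mm by 85 mm) begins 54 mm behind the grasp point. The pads swing forward as they close: fully open they stand 13 mm farther back than shut.
Start: joints at [-1.334, 0.423, 1.63, -0, 1.089, -0.019], TCP at [0.158, -0.605, 0.205] pointing down, gripper open.
Joint ranges: [-3, 3], [-0.9, 2.11], [0.09, 2.58], [-1.31, 4.45], [0.11, 2.69], [-2.54, 2.54]. Speed limits (rad/s): [2.39, 2.39, 3.01, 3.14, 3.14, 3.14].

INTERFACE

Orientations are given as a unit quaternion [w, x, y, z].
In Python, from rig import read_state, eyes, ticket gives the robot as it stands. The module is installed in compiled form; this text tells all that it offers.
- The arm moves only by the shell command python3 -m jog 'ROWS' [FORCE]. ROWS is JSON, a list of rows, each a list of 5 numbers: the opening, from 0 (shut) to 1 (fully open), then the shift along the world's x, y, z in m, then the turn about the world's z in rad. A call has 1 to 10 rows; each row is the pose to reach, as a shift and turn from the pose commanded when the call began; what a row does not reach only later rows make up. A row lasts 1/10 s, in which the tool goes at most 50 mm and 8.59 degrees, less where a joint would pass 70% of its speed; a pose out of reach is approached as far as the arm can. A call with a gripper value outside its range is refused whole. The fingers move at their own pace and stop on an object; FORCE is the grip in N (left out, the last holds). Time passes only in rows, so rows that repeat a pose let the fingers close. It gives the time, the measured TCP pose, the force, the opening and the grip force at its end, in the units of the state.
- read_state(): the state, without advancing time (a new reading comes with each control period).
- eyes.camera(name): name is "scene" or "side" or "wrist"; returns a dict with "frame" (480x640x3 uint8, blue, green, red), "range_z" (480x640 float32, m along the optical axis (not along the pixel's ray), 0 where there is no reading), "camera_matrix" (3x3 intrinsics, pixels), "k1" (the pictures are not rectified: a ray, as slopes to the right and down, at radius r is drawn at 1 + k1 r^2 times it, then the intrinsics apply), "rvec" (rotation vector, rad) and "tvec" (3), from world to camera coordinates, as OpenCV has them; the wrist camera has in their place "tool_from_camera" (4x4, takes a point from camera to tool coordinates, whose origin is the TCP and whose axes are the flange's). Camera axes: x right, y down, z forward; pixel columns grow to the right and rows downward; lengths in m; the calibration is good to about 2 mm. A picture is of the moment at which its call begins: read the wrist's pose just before it.
- ticket.finish_job(): hands the job in; it is judged then, once.
The state is a dict: "time_s": time; "joints": joint angles; "qd": joint speeds; "joint_efforts": joint torques, N m; "position": TCP position; "orientation": TCP orientation; "contact_force": force on the tool from outside, world axes, zero at the start; "torque": the same for the moment, N m; "grip_width": opening from 0.0 (shut) to 1.0 (fully open); "grip_force": force on a finger pad.
Only numpy, scipy, OpenCV 4.12 (cv2) and the standard library are available. Lean on these libraries where they do the work, as an engineer would, in place of code of your own. Each camera call takes 0.05 s, during which the arm holds its last target. There are 200 camera calls.

TASK

The freshly cemented heel in the hand press has to be squeezed, but the lever comes down on its stop before the foot reaches the heel. Lay the loose wooden packing strips flat on the heel under the foot, one on top of another, until the lever bites on them just before its stop, using no more strips than that takes and without shifting the heel or disturbing the other things on the bench. The lever springs up when let go, so finish while still holding it pressed firmly down on the packing.

Things in the scene. Friction and masses are not known exactly. Their poses are not given: they have to be found in the camera images.
- press: Dark green cast-iron hand press bolted to the bench, base 14 mm thick, x -75 to +75 mm, y -80 to +170 mm, 205 mm high. Origin on the bench straight below the foot, z up. The column stands to +y; the lever runs from its pivot (y +120, z 190 mm) over the foot to -y. The side toward -x (the robot) is open: strips go in there over the heel, held by their near end
- lever (a joint): hand lever: 0 = down on its stop (lever level), about 0.31 rad = fully up. A light spring (2 to 5 N at the handle) lifts it when let go. The foot moves straight up and down with it, 12 mm per 0.1 rad, and is pushed with twice the force put on the handle. One strip makes a difference of 0.1 rad
- grip (a point): top of the round turned wooden handle of the lever (28 mm thick, 99 mm long), 240 mm from the pivot, 50 mm from the handle's end: press straight down here. Moves with the lever; on the stop it is 204 mm above the bench at y -120 mm of the press. A push of 10 to 20 N here is firm enough
- foot: round steel foot of the press, 36 mm across, on a locked screw; origin at the middle of its flat underside. With the lever on its stop it stays some 3 to 21 mm above the heel (different each time), with the lever up about 36 mm higher. What is above it (overarm, ram, lever) lies above z 142 mm and within x -24 to +24 mm of the press
- heel_top (a point): middle of the flat top of the heel standing on the press, straight under the foot: brown layered leather, black rubber on top, D-shaped, x -40 (straight edge) to +38 mm from here, 66 mm wide, 45 mm high, 0.35 kg, stands loose between three small dowels on a table 20 mm high; its top is 65 mm above the bench
- strip_a_mid (a point): centre (half-way up) of a loose packing strip, one of three alike: plain light wood, 150 mm long (its x), 34 mm wide (its y), 12 mm thick, 45 g, a small hanging hole near its +x end. At the start the strips lie flat on the bench, side by side, in the left bay; an upright wooden wall with tools along it, up to 0.2 m high, stands between them and the press
- strip_b_mid (a point): centre (half-way up) of a loose packing strip, one of three alike: plain light wood, 150 mm long (its x), 34 mm wide (its y), 12 mm thick, 45 g, a small hanging hole near its +x end. At the start the strips lie flat on the bench, side by side, in the left bay; an upright wooden wall with tools along it, up to 0.2 m high, stands between them and the press
- strip_c_mid (a point): centre (half-way up) of a loose packing strip, one of three alike: plain light wood, 150 mm long (its x), 34 mm wide (its y), 12 mm thick, 45 g, a small hanging hole near its +x end. At the start the strips lie flat on the bench, side by side, in the left bay; an upright wooden wall with tools along it, up to 0.2 m high, stands between them and the press
- dish: small round horn dish on the bench, 70 mm across, 12 mm high; leave it alone
- wax: orange-brown block of wax on the bench, 32 x 50 x 18 mm; leave it alone
- hammer: shoemaker's hammer lying on the bench, 190 mm long, head 81 mm; leave it alone

How it is judged:
On the way:
1. a packing strip lies flat on the heel, let go, with the lever up (((horizontal distance between strip_a_mid and heel_top below 0.045 m and z of strip_a_mid in the frame of heel_top between 0.002 and 0.01 m and angle between strip_a_mid's own z axis and vertical below 0.06 rad and contact force between the fingers and strip_a below 0.1 N and value of joint lever above 0.15 rad) or (horizontal distance between strip_b_mid and heel_top below 0.045 m and z of strip_b_mid in the frame of heel_top between 0.002 and 0.01 m and angle between strip_b_mid's own z axis and vertical below 0.06 rad and contact force between the fingers and strip_b below 0.1 N and value of joint lever above 0.15 rad) or (horizontal distance between strip_c_mid and heel_top below 0.045 m and z of strip_c_mid in the frame of heel_top between 0.002 and 0.01 m and angle between strip_c_mid's own z axis and vertical below 0.06 rad and contact force between the fingers and strip_c below 0.1 N and value of joint lever above 0.15 rad))), for 0.2 s.
At the end, for the whole second after the job is handed in: The robot is still pushing the lever (more than 3 N), which stands still less than 0.135 rad above its stop; the foot presses with more than 6 N on a strip that lies flat, the packing presses on the heel with more than 6 N, and the heel is within 10 mm of where it stood (((contact force between foot and strip_a above 6 N and angle between strip_a_mid's own z axis and vertical below 0.06 rad) or (contact force between foot and strip_b above 6 N and angle between strip_b_mid's own z axis and vertical below 0.06 rad) or (contact force between foot and strip_c above 6 N and angle between strip_c_mid's own z axis and vertical below 0.06 rad)) and contact force between any of strip_a, strip_b, strip_c and heel above 6 N and value of joint lever below 0.135 rad and velocity of joint lever between -0.05 and 0.05 rad/s and contact force between any of the fingers, the arm and lever above 3 N and distance of heel_top from where it was at the start of the episode below 0.01 m); the arm keeps its last pose, push and grip.
It fails at once if the dish is pushed more than 30 mm (distance of dish from where it was at the start of the episode above 0.03 m).
It fails at once if the wax block is pushed more than 30 mm (distance of wax from where it was at the start of the episode above 0.03 m).
It fails at once if the hammer is pushed more than 30 mm (distance of hammer from where it was at the start of the episode above 0.03 m).
It fails at once if the heel is shifted more than 15 mm (distance of heel_top from where it was at the start of the episode above 0.015 m).
It also fails if it takes over 72 s, if anything falls off the work surface, if the arm or the gripper's body presses on something with over 40 N, if the wrist force passes 120 N, or if a joint passes its speed limit or range.

## Working session

There is one attempt and no reset: what is moved stays moved. The work goes in short steps, Python scripts to look and compute and a shell command to move; the robot and the scene stay as the last step left them, time stands still between calls to the robot, and variables do not carry over. Pictures are saved under pics/ and viewed, at most 13 in all, crops included, and the job is handed in when it is done.

```bash
mkdir -p pics; cat > h.py <<'E'
import numpy as np, cv2
from rig import read_state, eyes, ticket
from scipy.spatial.transform import Rotation as R
def cam(n):
    s=read_state(); c=eyes.camera(n); K=np.array(c["camera_matrix"]); z=c["range_z"]
    h,w=z.shape; u,v=np.meshgrid(np.arange(w),np.arange(h))
    a=(u-K[0,2])/K[0,0]; b=(v-K[1,2])/K[1,1]; x,y=a.copy(),b.copy()
    for _ in range(8):
        f=1+c["k1"]*(x*x+y*y); x,y=a/f,b/f
    P=np.stack([x*z,y*z,z],-1)
    if n=="wrist":
        T=np.array(c["tool_from_camera"]); P=P@T[:3,:3].T+T[:3,3]
        q=s["orientation"]; P=P@R.from_quat([q[1],q[2],q[3],q[0]]).as_matrix().T+np.array(s["position"])
    else:
        M=R.from_rotvec(np.ravel(c["rvec"])).as_matrix(); P=(P-np.ravel(c["tvec"]))@M
    P[z==0]=np.nan
    return c["frame"],P
E
python3 - <<'E'
from h import *
for n in("scene","side"):
    f,P=cam(n); cv2.imwrite(f"pics/{n}0.png",f); np.save(f"{n}0.npy",P)
print(read_state())
E
```

```text
{'time_s': 0.1, 'joints': array([-1.33401401e+00,  4.23793592e-01,  1.63060222e+00,  3.42786869e-05,
        1.08860988e+00, -1.89679307e-02]), 'qd': array([-4.26967947e-04, -1.49143743e-03, -1.67735237e-03, -1.57018467e-03,
        1.93968467e-04, -9.02260294e-05]), 'joint_efforts': array([-7.08127354e-04, -5.58427906e+01, -2.82446158e+01, -1.11585396e-04,
        2.97555031e-03, -4.19673665e-05]), 'position': array([ 0.15803643, -0.60414087,  0.2038097 ]), 'orientation': array([-7.03986445e-04,  9.91835879e-01,  1.27518978e-01, -6.17037324e-05]), 'contact_force': array([-0.18792076,  0.50515047, -0.05203555]), 'torque': array([-0.07382102,  0.03055168, -0.01873714]), 'grip_force': 0.0, 'grip_width': 0.9985805935620585}
```

View pics/scene0.png

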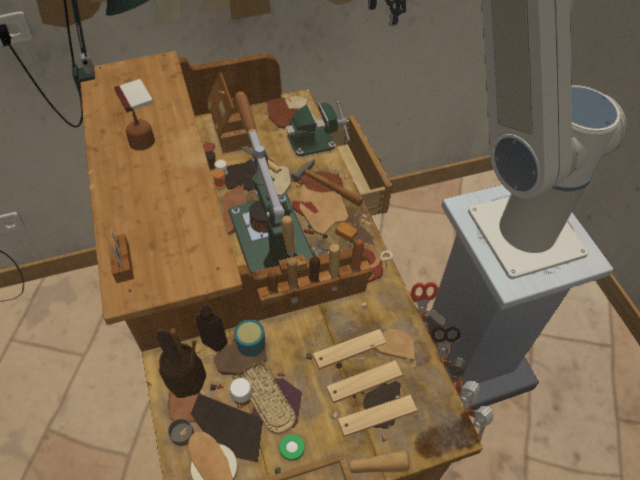

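View pics/side0.png

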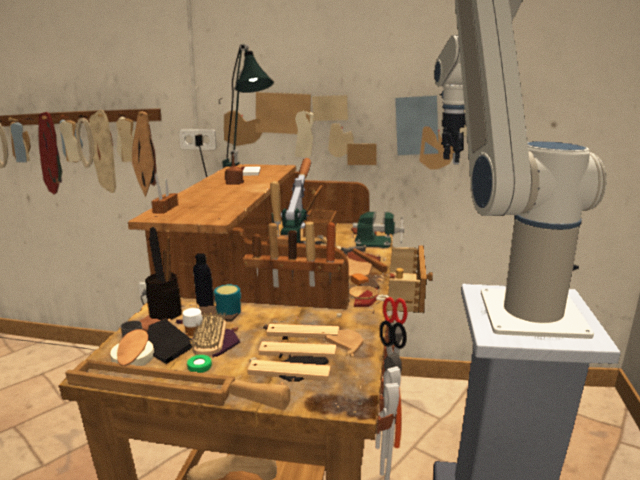

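The scene view shows three strips at about (350,348), (364,381) and (378,415). Their hole ends point left, away from the robot. The press base is near (270,240), with the lever running from (275,210) up to the handle end at (240,97), and the tool wall stands between press and strips. Next I measure these.

```bash
python3 - <<'E'
from h import *
f=cv2.imread("pics/scene0.png"); P=np.load("scene0.npy")
for (u,v) in [(350,348),(364,381),(378,415)]:
    hsv=cv2.cvtColor(f,cv2.COLOR_BGR2HSV).astype(int)
    m=(P[...,2]>.007)&(P[...,2]<.02)
    uu,vv=np.meshgrid(np.arange(640),np.arange(480))
    m&=(abs(uu-u)<50)&(abs(vv-v)<30)&(f[...,2]>150)
    n,l,st,c=cv2.connectedComponentsWithStats(m.astype(np.uint8))
    m=l==l[v,u]
    q=P[m]; r=cv2.minAreaRect((q[:,:2]*1000).astype(np.float32)); print(m.sum(),q.mean(0).round(4),r)
for n,u,v in [("handle end",240,97),("handle r",257,148),("lever",265,185),("lev",277,212),("heel",256,212),("base c",240,270),("base c2",310,258),("basec3",234,212),("wall l",262,285),("wallr",365,270),("tool",288,225),("tool2",357,245),("hammerh",303,172),("hammer end",358,200),("wax",346,230),("dish",370,265)]:
    print(n,P[v,u].round(3))
# lever points
m=(P[...,2]>.19)&(P[...,2]<.33)&(P[...,0]>.35)&(P[...,0]<.8)&(abs(P[...,1])<.5)
vv,uu=np.nonzero(m)
for k in range(85,300,8):
    s=m[k]&(np.arange(640)>220)&(np.arange(640)<300)
    if s.sum(): print(k,np.nonzero(s)[0].mean().round(),np.median(P[k][s],axis=0).round(3),s.sum())
# top view height map
xs=np.arange(.3,1.0,.00125)
img=np.zeros((560,560,3),np.uint8)
ok=np.isfinite(P[...,2])
q=P[ok];col=f[ok];o=np.argsort(q[:,2]);q=q[o];col=col[o]
r=((.95-q[:,0])/.00125).astype(int);c=((.2-q[:,1])/.00125).astype(int)
k=(r>=0)&(r<560)&(c>=0)&(c<560);img[r[k],c[k]]=col[k]
img=cv2.medianBlur(img,3);cv2.imwrite("pics/top.png",img)
E
```

```text
1326 [0.4923 0.1637 0.0109] ((493.59417724609375, 163.2148895263672), (63.32080841064453, 185.70166015625), 82.69296264648438)
1146 [0.508  0.2375 0.012 ] ((506.4109191894531, 236.1678924560547), (149.1477508544922, 35.40911865234375), 4.219196796417236)
1255 [0.5079 0.31   0.0119] ((506.63818359375, 309.79449462890625), (151.2978973388672, 34.88020706176758), 0.616762638092041)
handle end [ 0.595 -0.336  0.283]
handle r [ 0.593 -0.202  0.255]
lever [ 0.595 -0.142  0.208]
lev [ 0.589 -0.073  0.199]
heel [ 0.61  -0.195  0.068]
base c [0.689 0.029 0.184]
base c2 [0.558 0.045 0.189]
basec3 [ 0.653 -0.256  0.014]
wall l [0.653 0.039 0.131]
wallr [0.45  0.064 0.128]
tool [0.595 0.034 0.288]
tool2 [0.471 0.059 0.212]
hammerh [ 0.457 -0.332  0.014]
hammer end [ 0.36  -0.198  0.021]
wax [ 0.418 -0.121  0.018]
dish [ 0.396 -0.019  0.007]
93 240.0 [ 0.593 -0.347  0.284] 9
101 242.0 [ 0.594 -0.326  0.279] 14
109 244.0 [ 0.593 -0.306  0.273] 14
117 246.0 [ 0.593 -0.287  0.267] 12
125 249.0 [ 0.593 -0.268  0.261] 11
133 251.0 [ 0.594 -0.252  0.252] 9
141 254.0 [ 0.592 -0.232  0.247] 9
149 258.0 [ 0.59  -0.2    0.254] 12
157 260.0 [ 0.59  -0.194  0.236] 16
165 260.0 [ 0.595 -0.179  0.228] 13
173 264.0 [ 0.591 -0.16   0.223] 11
181 268.0 [ 0.588 -0.141  0.218] 9
189 270.0 [ 0.588 -0.124  0.213] 10
197 273.0 [ 0.588 -0.106  0.208] 9
205 278.0 [ 0.582 -0.088  0.202] 22
213 275.0 [ 0.59  -0.071  0.196] 23
221 274.0 [0.599 0.029 0.293] 15
229 269.0 [0.601 0.032 0.275] 17
237 260.0 [0.602 0.03  0.25 ] 18
245 256.0 [ 0.695 -0.016  0.209] 19
253 248.0 [0.7   0.002 0.206] 18
261 252.0 [0.699 0.022 0.207] 24
269 241.0 [0.706 0.037 0.206] 21
277 230.0 [0.712 0.053 0.206] 19
285 232.0 [0.713 0.071 0.206] 22
293 224.0 [0.729 0.075 0.192] 7
```

```bash
python3 -m jog '[[0.6,0,0,0.1,0],[0.6,0.06,0.08,0.14,-0.1],[0.6,0.24,0.35,0.15,-0.256],[0.6,0.24,0.35,0.15,-0.256],[0.6,0.24,0.35,0.15,-0.256],[0.6,0.24,0.35,0.15,-0.256],[0.6,0.24,0.35,0.15,-0.256],[0.6,0.24,0.35,0.15,-0.256],[0.6,0.24,0.35,0.15,-0.256],[0.6,0.24,0.35,0.15,-0.256]]' 50; python3 -m jog '[[0.6,0.06,0.48,0,0],[0.6,0.06,0.48,0,0],[0.6,0.06,0.48,0,0],[0.6,0.06,0.48,0,0],[0.6,0.06,0.48,0,0],[0.6,0.06,0.48,0,0],[0.6,0.06,0.48,0,0],[0.6,0.06,0.48,0,0],[0.6,0.06,0.48,0,0],[0.6,0.06,0.48,0,0]]'
```

```text
time_s: 1.1
position: [0.3989, -0.2524, 0.3549]
orientation: [-0.0, 1.0, 0.0, 0.0]
contact_force: [1.2, -0.3, 0.1]
grip_width: 0.602
grip_force: 0.0
time_s: 2.1
position: [0.4578, 0.2283, 0.3542]
orientation: [-0.0, 1.0, 0.001, -0.0]
contact_force: [1.2, -1.1, -0.2]
grip_width: 0.596
grip_force: 0.0
```

View pics/top.png

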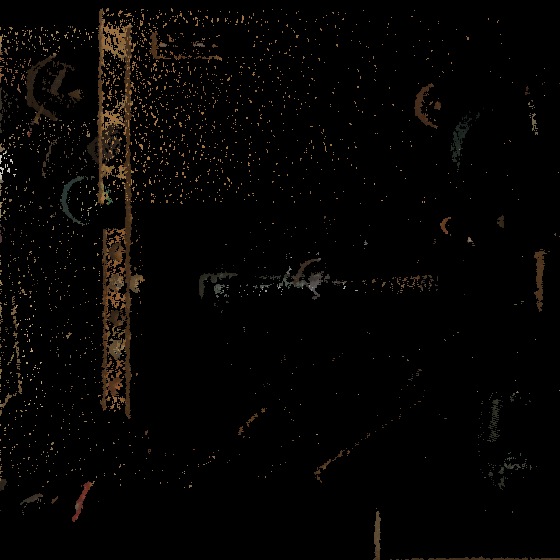

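The top map is sparse. It confirms the lever lies along x≈0.595 (row 283) and the wall along y≈0.04–0.07 (columns 100–130). Now a close look at the strips with the wrist camera.

```bash
cat > strips.py <<'E'
from h import *
import sys
f,P=cam("wrist"); cv2.imwrite(sys.argv[1],f); np.save("w.npy",P)
m=((P[...,2]>.007)&(P[...,2]<.02)&(f[...,2]>120)&(P[...,0]>.38)).astype(np.uint8)
m=cv2.morphologyEx(m,cv2.MORPH_OPEN,np.ones((5,5)))
n,l,st,c=cv2.connectedComponentsWithStats(m)
for i in range(1,n):
    if st[i,4]>1500:
        q=P[l==i]; print(st[i],q.mean(0).round(4),cv2.minAreaRect((q[:,:2]*1000).astype(np.float32)))
E
python3 strips.py pics/w1.png
```

```text
[ 327   60   67  171 5819] [0.476  0.1688 0.0115] ((482.6538391113281, 166.6515655517578), (72.0372314453125, 205.57913208007812), 78.3830337524414)
[ 236   62   35  130 3608] [0.5107 0.3091 0.0125] ((507.8704833984375, 309.49322509765625), (150.6245880126953, 34.690040588378906), 1.2777646780014038)
[ 295   62   38  131 3650] [0.5101 0.2367 0.0126] ((507.02099609375, 236.53662109375), (150.96878051757812, 34.2616081237793), 4.190393924713135)
```

View pics/w1.png

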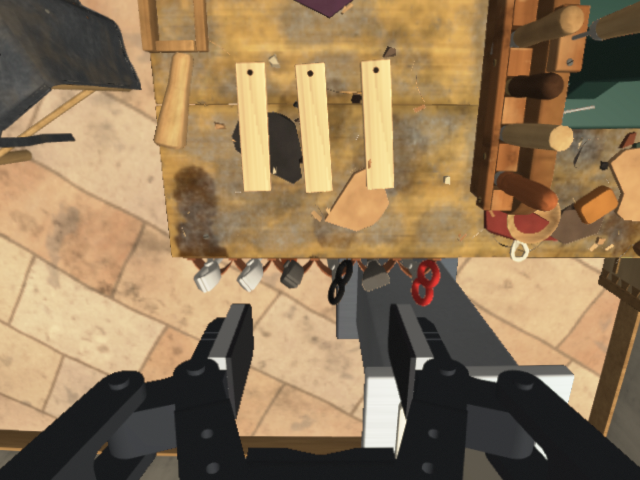

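The three strips show at about (252,127), (314,128) and (378,124), holes at the top (+x). The middle one is centred at (0.507, 0.2366) and turned +0.07 rad. I'll grip it 57 mm nearer than its centre.

```bash
python3 -m jog '[[0.6,-0.008,0.004,-0.05,0.073],[0.6,-0.008,0.004,-0.1,0.073],[0.6,-0.008,0.004,-0.3,0.073],[0.6,-0.008,0.004,-0.3,0.073],[0.6,-0.008,0.004,-0.3,0.073],[0.6,-0.008,0.004,-0.3,0.073],[0.6,-0.008,0.004,-0.33,0.073],[0.6,-0.008,0.004,-0.34,0.073],[0.6,-0.008,0.004,-0.34,0.073]]'
```

```text
time_s: 3.05
position: [0.4493, 0.2289, 0.0135]
orientation: [0.001, 0.999, 0.036, -0.001]
contact_force: [0.5, 0.1, 0.3]
grip_width: 0.6
grip_force: 0.0
```

```bash
python3 -m jog '[[0.6,0,0.0035,-0.008,0],[0.6,0,0.0035,-0.013,0],[0.6,0,0.0035,-0.013,0],[0.3,0,0.0035,-0.013,0],[0.3,0,0.0035,-0.013,0],[0.3,0,0.0035,-0.013,0],[0.2,0,0.0035,-0.013,0],[0.2,0,0.0035,-0.013,0],[0.2,0,0.0035,-0.013,0]]' 50; python3 -m jog '[[0.2,0,0,0.02,0],[0.2,0,0,0.06,0],[0.2,0,0,0.1,0],[0.2,0,0,0.15,0],[0.2,0,0,0.2,0],[0.2,0,0,0.25,0],[0.2,0,0,0.3,0],[0.2,0,0,0.34,0],[0.2,0,0,0.34,-0.073],[0.2,0,0,0.34,-0.073]]'; python3 - <<'E'
from h import *
f,P=cam("wrist"); cv2.imwrite("pics/w2.png",f)
E
```

```text
time_s: 3.95
position: [0.4502, 0.2329, 0.0016]
orientation: [-0.0, 0.999, 0.036, 0.0]
contact_force: [-0.2, 0.7, 0.4]
grip_width: 0.199
grip_force: 0.0
time_s: 4.95
position: [0.4504, 0.233, 0.3428]
orientation: [-0.001, 1.0, -0.0, 0.001]
contact_force: [-0.7, 0.3, -0.3]
grip_width: 0.202
grip_force: 0.0
```

View pics/w2.png

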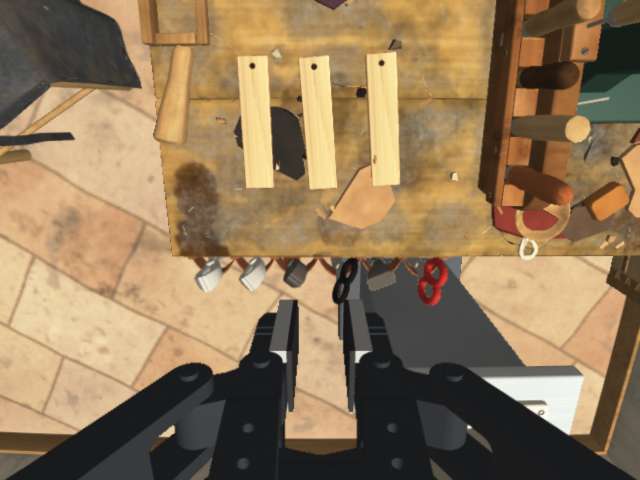

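The grip missed: the strip at (318,122) still lies where it was. The part-open tips stood above its 12 mm top, so I go back about 8 mm deeper.

```bash
python3 -m jog '[[0.5,0,0,-0.05,0.073],[0.5,0,0,-0.1,0.073],[0.5,0,0,-0.3,0.073],[0.5,0,0,-0.3,0.073],[0.5,0,0,-0.3,0.073],[0.5,0,0,-0.3,0.073],[0.5,0,0,-0.33,0.073],[0.5,0,0,-0.344,0.073],[0.5,0,0,-0.350,0.073],[0.5,0,0,-0.350,0.073]]'; python3 -m jog '[[0.5,0,0,0,0],[0.2,0,0,0,0],[0.2,0,0,0,0],[0.2,0,0,0,0],[0.2,0,0,0,0]]' 50
```

```text
time_s: 6.0
position: [0.45, 0.2328, -0.0087]
orientation: [0.0, 0.999, 0.037, -0.0]
contact_force: [-0.4, 0.2, 1.2]
grip_width: 0.496
grip_force: 0.0
time_s: 6.5
position: [0.4504, 0.233, -0.008]
orientation: [-0.0, 0.999, 0.036, 0.0]
contact_force: [0.8, 1.2, -1.2]
grip_width: 0.2
grip_force: 0.0
```

```bash
python3 - <<'E'
from h import *
f,P=cam("wrist"); cv2.imwrite("pics/w3.png",f)
E
```

```text
(no output)
```

View pics/w3.png

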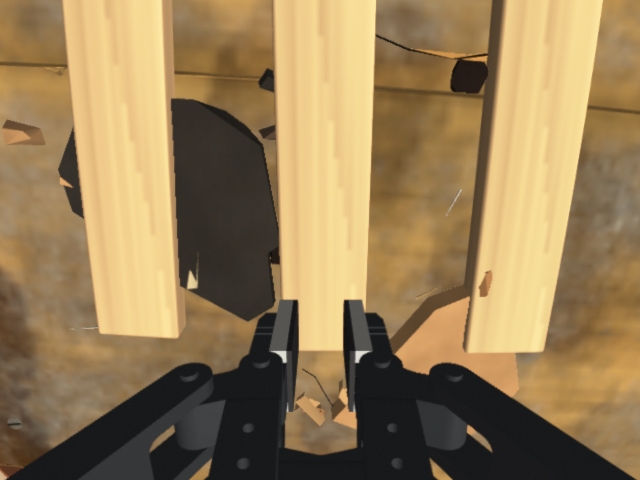

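```bash
python3 - <<'E'
from h import *
c=eyes.camera("wrist"); z=c["range_z"]; T=np.array(c["tool_from_camera"]); print(T.round(3),c["camera_matrix"])
f,P=cam("wrist"); p=np.array(read_state()["position"]);print(p)
for u,v in [(290,302),(290,310),(290,340),(290,380),(352,302),(352,340),(352,380),(320,330),(320,345),(320,370),(130,320)]: print(u,v,z[v,u].round(3),(P[v,u]-p).round(4),P[v,u].round(3))
E
```

```text
[[-0.001 -0.95  -0.311  0.08 ]
 [ 1.    -0.001 -0.    -0.001]
 [-0.    -0.311  0.95  -0.17 ]
 [ 0.     0.     0.     1.   ]] [[417.72208893   0.         320.41431219]
 [  0.         417.72208893 239.0620103 ]
 [  0.           0.           1.        ]]
[ 0.45019579  0.23287345 -0.00837012]
290 302 0.151 [0.0105 0.0126 0.0328] [0.461 0.245 0.024]
290 310 0.145 [0.0107 0.0122 0.0392] [0.461 0.245 0.031]
290 340 0.127 [0.011  0.0108 0.059 ] [0.461 0.244 0.051]
290 380 0.125 [0.0001 0.01   0.0639] [0.45  0.243 0.055]
352 302 0.151 [ 0.0128 -0.0098  0.0341] [0.463 0.223 0.026]
352 340 0.126 [ 0.0125 -0.008   0.0593] [0.463 0.225 0.051]
352 380 0.124 [ 0.0021 -0.0086  0.0649] [0.452 0.224 0.056]
320 330 0.17 [-0.0068  0.0004  0.0216] [0.443 0.233 0.013]
320 345 0.171 [-0.0145 -0.0001  0.0205] [0.436 0.233 0.012]
320 370 0.188 [-0.0354 -0.0016  0.0083] [ 0.415  0.231 -0.   ]
130 320 0.168 [-0.0084  0.0776  0.0212] [0.442 0.31  0.013]
```

Depth shows the fingertips at z≈0.024, about 30 mm behind the stated TCP, so they closed above the strip. I open and lower in steps, watching the force.

```bash
python3 -m jog '[[0.55,0,0,0,0],[0.55,0,0,0,0],[0.55,0,0,0,0],[0.55,0,0,-0.005,0],[0.55,0,0,-0.01,0],[0.55,0,0,-0.01,0]]'; python3 -m jog '[[0.55,0,0,-0.003,0],[0.55,0,0,-0.006,0],[0.55,0,0,-0.006,0]]';  python3 - <<'E'
from h import *
f,P=cam("wrist"); p=np.array(read_state()["position"]);print(p)
q=P-p; m=(f.max(-1)<110)&(q[...,2]>.0)&(abs(q[...,1])<.06)&(abs(q[...,0])<.02)&(P[...,2]<.06)
for s in (1,-1):
    k=m&(s*q[...,1]>.01); r=np.nonzero(k)[0]
    t=P[k]; t=t[np.argsort(t[:,2])][:400:20]; print(t.round(3)[:8])
E
```

```text
time_s: 7.25
position: [0.4496, 0.2326, -0.0193]
orientation: [0.0, 0.999, 0.036, -0.001]
contact_force: [-0.2, 0.2, -0.0]
grip_width: 0.55
grip_force: 0.0
time_s: 7.55
position: [0.4499, 0.2327, -0.0249]
orientation: [0.0, 0.999, 0.036, -0.0]
contact_force: [0.5, -0.2, -0.5]
grip_width: 0.548
grip_force: 0.0
[ 0.44999896  0.23279074 -0.02471645]
[[ 0.441  0.277 -0.   ]
 [ 0.468  0.256  0.001]
 [ 0.45   0.253  0.001]
 [ 0.457  0.254  0.002]
 [ 0.469  0.256  0.003]
 [ 0.468  0.253  0.004]
 [ 0.468  0.256  0.004]
 [ 0.468  0.252  0.004]]
[[ 0.437  0.208 -0.001]
 [ 0.461  0.178  0.001]
 [ 0.464  0.174  0.002]
 [ 0.459  0.18   0.002]
 [ 0.463  0.174  0.003]
 [ 0.459  0.182  0.003]
 [ 0.465  0.174  0.003]
 [ 0.456  0.189  0.003]]
```

```bash
python3 -m jog '[[0.55,0,0,-0.003,0],[0.55,0,0,-0.003,0],[0.3,0,0,-0.003,0],[0.3,0,0,-0.003,0],[0.3,0,0,-0.003,0],[0.3,0,0,-0.003,0]]' 50
```

```text
time_s: 8.2
position: [0.4503, 0.2329, -0.0273]
orientation: [-0.0, 0.999, 0.036, 0.0]
contact_force: [-0.8, -0.4, 4.2]
grip_width: 0.382
grip_force: 50.7
```

Gripped at 0.382 width with 50 N. Lift, turn to the press yaw and carry over the wall.

```bash
python3 -m jog '[[0.3,0,0,0.03,0],[0.3,0,0,0.08,0],[0.3,0,0,0.13,0],[0.3,0,0,0.18,0],[0.3,0,0,0.23,0],[0.3,0,0,0.28,0],[0.3,0,0,0.32,0],[0.3,0,0,0.35,-0.05],[0.3,0,0,0.36,-0.05],[0.3,0,0,0.36,-0.05]]'; python3 -m jog '[[0.3,-0.04,-0.43,0,0],[0.3,-0.04,-0.43,0,0],[0.3,-0.04,-0.43,0,0],[0.3,-0.04,-0.43,0,0],[0.3,-0.04,-0.43,0,0],[0.3,-0.04,-0.43,0,0],[0.3,-0.04,-0.43,0,0],[0.3,-0.04,-0.43,0,0],[0.3,-0.04,-0.43,0,0],[0.3,-0.04,-0.43,0,0]]'; python3 - <<'E'
from h import *
f,P=cam("wrist"); cv2.imwrite("pics/w4.png",f); np.save("w4.npy",P)
p=np.array(read_state()["position"]);print(p)
m=((P[...,2]>.058)&(P[...,2]<.075)&(P[...,0]>.5)&(P[...,0]<.68)).astype(np.uint8)
n,l,st,c=cv2.connectedComponentsWithStats(m)
for i in range(1,n):
    if st[i,4]>150:
        q=P[l==i]; print(st[i],np.median(q,0).round(4),cv2.minAreaRect((q[:,:2]*1000).astype(np.float32)))
E
```

```text
time_s: 9.2
position: [0.4505, 0.2331, 0.3333]
orientation: [-0.0, 1.0, 0.012, 0.001]
contact_force: [0.1, 0.1, -0.6]
grip_width: 0.384
grip_force: 50.0
time_s: 10.2
position: [0.4086, -0.2, 0.3298]
orientation: [-0.001, 1.0, 0.01, -0.002]
contact_force: [0.2, -0.5, -0.7]
grip_width: 0.381
grip_force: 50.1
[ 0.40873892 -0.19817974  0.32989032]
[ 91   0  19  89 745] [0.5411 0.0165 0.0668] ((540.8515625, 16.48708724975586), (3.034555673599243, 81.59823608398438), 89.9615249633789)
[170   0  52  20 235] [ 0.565  -0.0893  0.0663] ((566.4747314453125, -79.72447204589844), (13.019553184509277, 49.5562629699707), 17.992122650146484)
```

View pics/w4.png

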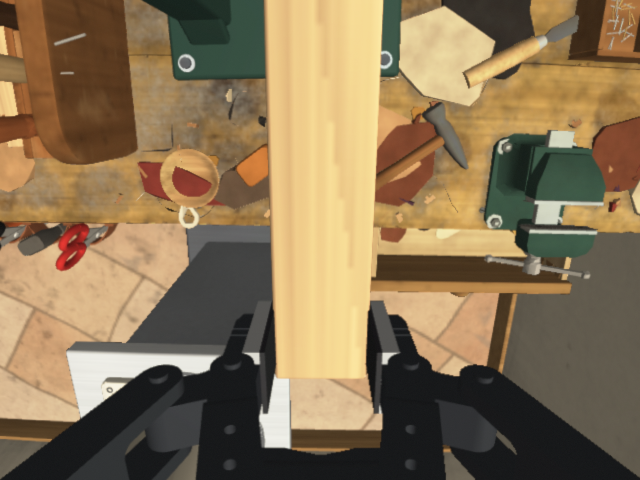

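The strip is held straight, covering columns 265–380. The press base's near edge shows between corners at about (175,78) and (399,74), which fixes the press pose.

```bash
python3 - <<'E'
from h import *
P=np.load("w4.npy"); f=cv2.imread("pics/w4.png").astype(int)
m=(f[...,1]>f[...,2]+12)&(abs(P[...,2]-.014)<.006)&(P[...,0]<.6)
m[110:]=0
m[:,410:]=0; m[:,:160]=0
q=P[m]; 
print(m.sum(), cv2.minAreaRect((q[:,:2]*1000).astype(np.float32)), q[:,1].min(),q[:,1].max(),q[:,0].min(), np.median(q[:,2]))
e=[]
for u in list(range(185,255,5))+list(range(384,397,2)):
    v=np.nonzero(m[:,u])[0]
    if len(v): e.append(P[v.max(),u])
e=np.array(e); k=np.polyfit(e[:,1],e[:,0],1); print(k,(e[:,0]-np.polyval(k,e[:,1])).round(4))
# heel from initial scene view
P=np.load("scene0.npy"); m=(P[...,2]>.058)&(P[...,2]<.073)&(abs(P[...,0]-.6)<.08)&(abs(P[...,1]+.196)<.06)
q=P[m]; print(len(q),q.min(0),q.max(0),q.mean(0))
m=(P[...,2]>.08)&(P[...,2]<.14)&(abs(P[...,0]-.6)<.06)&(abs(P[...,1]+.196)<.05)
q=P[m]; print(len(q), q[np.argsort(q[:,2])][:40:4].round(3))
E
```

```text
5984 ((553.522216796875, -157.67156982421875), (77.54691314697266, 247.19229125976562), 1.8635214567184448) -0.28172056404221657 -0.034087318698195396 0.5120898256335634 0.014377185978565882
[-0.03133824  0.51027715] [ 0.0005  0.0002  0.0001  0.     -0.0001 -0.0002 -0.0002 -0.0004 -0.0006
  0.0003  0.0003  0.0002  0.     -0.0001 -0.0001 -0.0002 -0.0001 -0.
 -0.0001 -0.0001  0.0008]
288 [ 0.59089668 -0.23160598  0.05812784] [ 0.62623099 -0.16853157  0.07088215] [ 0.60692661 -0.19830926  0.06457498]
11 [[ 0.602 -0.194  0.121]
 [ 0.604 -0.193  0.129]
 [ 0.606 -0.204  0.131]]
```

```bash
python3 -m jog '[[0.3,0,-0.004,-0.05,0.009],[0.3,0,-0.004,-0.1,0.009],[0.3,0,-0.004,-0.15,0.009],[0.3,0,-0.004,-0.2,0.009],[0.3,0,-0.004,-0.24,0.009],[0.3,0,-0.004,-0.27,0.009],[0.3,0,-0.004,-0.28,0.009],[0.3,0,-0.004,-0.28,0.009],[0.3,0,-0.004,-0.28,0.009]]'; python3 -m jog '[[0.3,0.02,0,0,0],[0.3,0.04,0.0,0,0],[0.3,0.06,0,0,0],[0.3,0.08,0,0,0],[0.3,0.1,0,0,0],[0.3,0.104,0,0,0],[0.3,0.104,0,0,0],[0.3,0.104,0,0,0]]'; python3 - <<'E'
from h import *
f,P=cam("wrist"); g,Q=cam("scene"); cv2.imwrite("pics/c5.png",np.hstack([cv2.resize(f,(480,360)),cv2.resize(g[150:290,200:320],(309,360))]))
E
```

```text
time_s: 11.15
position: [0.4107, -0.2009, 0.0532]
orientation: [0.0, 1.0, 0.016, 0.0]
contact_force: [1.0, -0.0, 0.0]
grip_width: 0.383
grip_force: 50.1
time_s: 11.95
position: [0.5133, -0.201, 0.0531]
orientation: [-0.0, 1.0, 0.016, -0.0]
contact_force: [-0.8, -0.8, -0.8]
grip_width: 0.381
grip_force: 50.1
```

View pics/c5.png

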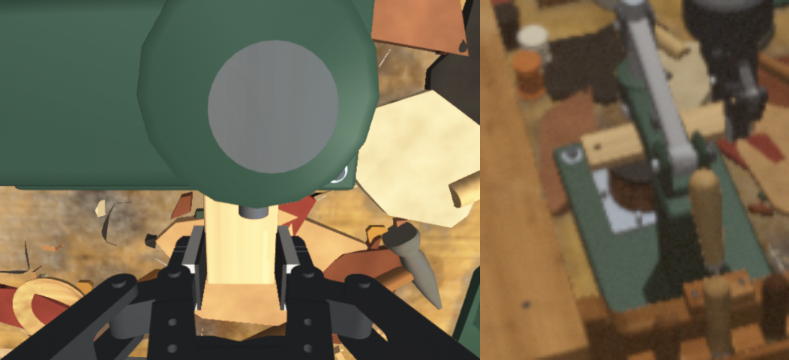

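The strip passes under the ram and over the heel, with the foot just visible at (253,210). Lower onto the heel.

```bash
python3 -m jog '[[0.3,0,0,-0.006,0],[0.3,0,0,-0.011,0],[0.3,0,0,-0.013,0],[0.3,0,0,-0.013,0]]'; python3 -m jog '[[0.3,0,0,-0.001,0],[0.3,0,0,-0.002,0],[0.3,0,0,-0.002,0]]'
```

```text
time_s: 12.45
position: [0.5136, -0.201, 0.0388]
orientation: [-0.0, 1.0, 0.016, -0.001]
contact_force: [0.9, 0.7, 0.1]
grip_width: 0.387
grip_force: 50.1
time_s: 12.75
position: [0.5142, -0.2012, 0.0376]
orientation: [0.0, 1.0, 0.016, 0.0]
contact_force: [-0.9, -0.3, 1.4]
grip_width: 0.386
grip_force: 50.4
```

```bash
python3 -m jog '[[0.3,0,0,-0.001,0],[0.45,0,0,-0.001,0],[0.6,0,0,-0.001,0],[0.6,0,0,-0.001,0],[0.6,0,0,-0.001,0],[0.6,0,0,-0.001,0],[0.6,0,0,-0.001,0]]'; python3 -m jog '[[0.6,-0.02,0,0,0],[0.6,-0.05,0,0,0],[0.6,-0.09,0,0,0],[0.6,-0.1,0,0,0],[0.6,-0.1,0,0.04,0],[0.6,-0.1,0,0.09,0],[0.6,-0.1,0,0.14,0],[0.6,-0.1,0,0.19,0]]'; python3 - <<'E'
from h import *
f,P=cam("wrist"); g,Q=cam("scene"); cv2.imwrite("pics/c6.png",np.hstack([cv2.resize(f,(480,360)),cv2.resize(g[150:290,200:320],(309,360))]))
np.save("w6.npy",P); print(read_state()["position"])
m=(f[...,2]>130)&(abs(P[...,2]-.077)<.006)&(P[...,0]<.57)&(abs(P[...,1]+.2)<.04)
q=P[m]; print(m.sum(),np.median(q,0),cv2.minAreaRect((q[:,:2]*1000).astype(np.float32)))
for u,v in [(213,214),(214,216)]: pass
m=(Q[...,2]>.07)&(Q[...,2]<.085)&(abs(Q[...,0]-.6)<.1)&(abs(Q[...,1]+.2)<.04); q=Q[m]
A=np.c_[q[:,0]-.58,q[:,1]+.2,np.ones(len(q))];print(len(q),np.linalg.lstsq(A,q[:,2],rcond=None)[0].round(4),q[:,0].max())
E
```

```text
time_s: 13.45
position: [0.5142, -0.2012, 0.0365]
orientation: [-0.0, 1.0, 0.016, -0.0]
contact_force: [-0.0, 1.4, 0.6]
grip_width: 0.597
grip_force: 0.0
time_s: 14.25
position: [0.4142, -0.2011, 0.2288]
orientation: [0.0, 1.0, 0.016, 0.0]
contact_force: [0.5, -1.4, -1.0]
grip_width: 0.598
grip_force: 0.0
[ 0.41854781 -0.20329501  0.23348294]
4750 [ 0.53169686 -0.20034548  0.07747374] ((530.7400512695312, -200.38003540039062), (66.40564727783203, 34.39888000488281), 1.7822365760803223)
550 [-0.0021 -0.0385  0.0764] 0.6458140499865161
```

View pics/c6.png

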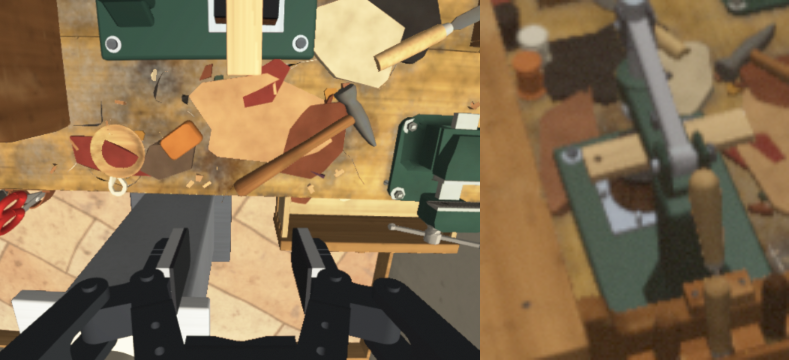

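The strip lies flat on the heel (top at z 0.0775, far end at x 0.646), and the wax, hammer and dish look untouched. Next I probe with the lever: shut the gripper and go above the grip point.

```bash
python3 -m jog '[[0,0,0,0.05,0],[0,0,0,0.1,0],[0,0.05,-0.03,0.1,0],[0,0.09,-0.06,0.1,0],[0,0.13,-0.09,0.1,0],[0,0.16,-0.11,0.1,0],[0,0.181,-0.111,0.1,0],[0,0.181,-0.111,0.1,0],[0,0.181,-0.111,0.1,0]]'; python3 -m jog '[[0,0,0,-0.01,0],[0,0,0,-0.02,0],[0,0,0,-0.03,0],[0,0,0,-0.04,0],[0,0,0,-0.04,0]]'; python3 -m jog '[[0,0,0,-0.005,0],[0,0,0,-0.01,0],[0,0,0,-0.015,0],[0,0,0,-0.02,0],[0,0,0,-0.025,0],[0,0,0,-0.025,0]]'
```

```text
time_s: 15.25
position: [0.5948, -0.3118, 0.3253]
orientation: [-0.0, 1.0, 0.016, -0.001]
contact_force: [-0.1, -0.1, 1.3]
grip_width: 0.001
grip_force: 0.0
time_s: 15.75
position: [0.594, -0.3116, 0.2843]
orientation: [-0.001, 1.0, 0.016, -0.001]
contact_force: [-0.4, 0.3, -0.4]
grip_width: 0.001
grip_force: 0.0
time_s: 16.35
position: [0.5947, -0.3119, 0.2605]
orientation: [-0.0, 1.0, 0.016, -0.001]
contact_force: [0.5, 0.5, -0.1]
grip_width: 0.002
grip_force: 0.0
```

```bash
python3 -m jog '[[0,0,0,-0.004,0],[0,0,0,-0.008,0],[0,0,0,-0.012,0],[0,0,0,-0.012,0]]';  python3 -m jog '[[0,0,0,-0.004,0],[0,0,-0.001,-0.008,0],[0,0,-0.002,-0.012,0],[0,0,-0.003,-0.016,0],[0,0,-0.003,-0.016,0]]';  python3 -m jog '[[0,0,-0.001,-0.004,0],[0,0,-0.001,-0.008,0],[0,0,-0.002,-0.012,0],[0,0,-0.003,-0.016,0],[0,0,-0.003,-0.016,0]]'
```

```text
time_s: 16.75
position: [0.5952, -0.3122, 0.2492]
orientation: [0.0, 1.0, 0.016, 0.0]
contact_force: [-0.1, 0.3, 2.0]
grip_width: 0.001
grip_force: 0.9
time_s: 17.25
position: [0.5949, -0.3151, 0.2327]
orientation: [-0.0, 1.0, 0.016, -0.0]
contact_force: [1.2, -0.8, 2.1]
grip_width: -0.0
grip_force: 1.1
time_s: 17.75
position: [0.595, -0.3181, 0.2168]
orientation: [-0.0, 1.0, 0.016, -0.0]
contact_force: [0.2, -0.7, 2.4]
grip_width: -0.0
grip_force: 1.3
```

```bash
python3 -m jog '[[0,0,-0.001,-0.004,0],[0,0,-0.001,-0.008,0],[0,0,-0.001,-0.012,0],[0,0,-0.001,-0.012,0]]';  python3 -m jog '[[0,0,0,-0.003,0],[0,0,-0.001,-0.006,0],[0,0,-0.001,-0.006,0]]';python3 -m jog '[[0,0,0,-0.003,0],[0,0,-0.001,-0.006,0],[0,0,-0.001,-0.006,0]]'
```

```text
time_s: 18.15
position: [0.595, -0.3192, 0.2048]
orientation: [-0.0, 1.0, 0.016, -0.0]
contact_force: [0.9, -1.5, 3.0]
grip_width: 0.002
grip_force: 1.4
time_s: 18.45
position: [0.5952, -0.32, 0.199]
orientation: [-0.0, 1.0, 0.016, -0.0]
contact_force: [0.4, -0.9, 2.5]
grip_width: 0.001
grip_force: 1.5
time_s: 18.75
position: [0.5952, -0.3209, 0.193]
orientation: [-0.0, 1.0, 0.016, -0.0]
contact_force: [0.1, 0.9, 3.0]
grip_width: 0.0
grip_force: 1.5
```

```bash
python3 -m jog '[[0,0,0,-0.002,0],[0,0,0,-0.004,0],[0,0,0,-0.004,0]]';  python3 -m jog '[[0,0,0,-0.002,0],[0,0,0,-0.004,0],[0,0,0,-0.004,0]]';python3 -m jog '[[0,0,0,-0.002,0],[0,0,0,-0.003,0],[0,0,0,-0.003,0]]'
```

```text
time_s: 19.05
position: [0.5952, -0.3212, 0.1893]
orientation: [0.0, 1.0, 0.016, 0.0]
contact_force: [0.5, -0.6, 3.1]
grip_width: 0.0
grip_force: 1.6
time_s: 19.35
position: [0.5952, -0.3215, 0.1853]
orientation: [0.0, 1.0, 0.016, 0.0]
contact_force: [0.8, -2.8, 2.9]
grip_width: 0.003
grip_force: 1.7
time_s: 19.65
position: [0.5952, -0.3213, 0.1824]
orientation: [0.0, 1.0, 0.016, 0.0]
contact_force: [0.4, -2.9, 3.0]
grip_width: 0.004
grip_force: 1.7
```

```bash
python3 -m jog '[[0,0,0,-0.001,0],[0,0,0,-0.002,0],[0,0,0,-0.002,0]]';  python3 -m jog '[[0,0,0,-0.001,0],[0,0,0,-0.002,0],[0,0,0,-0.002,0]]';python3 -m jog '[[0,0,0,-0.001,0],[0,0,0,-0.002,0],[0,0,0,-0.002,0]]'
```

```text
time_s: 19.95
position: [0.5951, -0.3212, 0.1804]
orientation: [-0.0, 1.0, 0.016, -0.0]
contact_force: [-0.8, -3.1, 2.6]
grip_width: -0.001
grip_force: 1.8
time_s: 20.25
position: [0.5951, -0.3211, 0.1783]
orientation: [-0.0, 1.0, 0.016, -0.0]
contact_force: [0.2, -2.9, 3.7]
grip_width: 0.002
grip_force: 1.8
time_s: 20.55
position: [0.5952, -0.3212, 0.1769]
orientation: [0.0, 1.0, 0.016, 0.0]
contact_force: [-1.5, -2.3, 5.4]
grip_width: 0.003
grip_force: 3.1
```

```bash
python3 - <<'E'
from h import *
g,Q=cam("scene"); cv2.imwrite("pics/c7.png",cv2.resize(g[90:290,200:340],(560,600),fx=0,fy=0)[:,:560])
m=(Q[...,2]>.16)&(Q[...,2]<.26)&(abs(Q[...,0]-.594)<.012)&(Q[...,1]<-.08)&(Q[...,1]>-.38)
q=Q[m]
for a in np.arange(-.38,-.08,.02):
    s=q[(q[:,1]>=a)&(q[:,1]<a+.02)]
    if len(s)>3: print(round(a,2),len(s),np.percentile(s[:,2],80).round(4))
m=(Q[...,2]>.07)&(Q[...,2]<.085)&(abs(Q[...,0]-.6)<.1)&(abs(Q[...,1]+.2)<.04);print(np.median(Q[m],0))
E
```

```text
-0.36 18 0.2002
-0.34 19 0.2272
-0.32 164 0.2275
-0.3 98 0.2048
-0.28 67 0.199
-0.26 54 0.1985
-0.24 45 0.1987
-0.22 46 0.2166
-0.2 189 0.2094
-0.18 105 0.1981
-0.16 103 0.199
-0.14 105 0.1985
-0.12 62 0.1996
-0.1 89 0.2023
[ 0.60009452 -0.19679134  0.07653208]
```

The lever is level (z≈0.1985 all along) when the force starts to rise, so it is on its stop and one strip isn't enough. I release it and fetch the strip at y≈0.31.

```bash
python3 -m jog '[[0,0,0,0.03,0],[0,0,0,0.06,0],[0,0,0.004,0.09,0],[0,0,0.006,0.12,0],[0,0,0.006,0.16,0],[0.3,-0.05,0.006,0.165,0],[0.5,-0.1,0.006,0.165,-0.01],[0.55,-0.145,0.05,0.165,-0.01],[0.55,-0.145,0.1,0.165,-0.01],[0.55,-0.145,0.15,0.165,-0.01]]'; python3 -m jog '[[0.55,0,0.48,0,0],[0.55,0,0.48,0,0],[0.55,0,0.48,0,0],[0.55,0,0.48,0,0],[0.55,0,0.48,0,0],[0.55,0,0.48,0,0],[0.55,0,0.48,0,0],[0.55,0,0.48,0,0],[0.55,0,0.48,0,0],[0.55,0,0.48,0,0]]'; python3 strips.py pics/w8.png; python3 -c "
from h import *;s=read_state();print(s['position'],s['orientation'])"
```

```text
time_s: 21.6
position: [0.4479, -0.1793, 0.3407]
orientation: [-0.001, 1.0, 0.009, -0.001]
contact_force: [1.1, 0.5, 0.5]
grip_width: 0.549
grip_force: 0.0
time_s: 22.6
position: [0.4488, 0.3024, 0.3404]
orientation: [-0.0, 1.0, 0.012, -0.001]
contact_force: [1.0, -0.6, -0.6]
grip_width: 0.549
grip_force: 0.0
[ 301   52   31  134 3909] [0.5105 0.3094 0.0126] ((507.8314514160156, 309.2738342285156), (149.23899841308594, 34.109718322753906), 1.1464020013809204)
[ 386   53   76  176 6106] [0.4767 0.1688 0.0115] ((483.8074035644531, 166.7952880859375), (72.13806915283203, 207.087646484375), 78.64033508300781)
[0.44894712 0.30512861 0.3402842 ] [-0.0010488   0.99991924  0.0125917  -0.00136451]
```

```bash
python3 -m jog '[[0.55,0,-0.001,-0.05,0],[0.55,0,-0.001,-0.1,0],[0.55,0,-0.001,-0.3,0],[0.55,0,-0.001,-0.3,0],[0.55,0,-0.001,-0.3,0],[0.55,0,-0.001,-0.3,0],[0.55,0,-0.001,-0.33,0],[0.55,0,-0.001,-0.345,0],[0.55,0,-0.001,-0.35,0],[0.55,0,-0.001,-0.35,0]]'
```

```text
time_s: 23.65
position: [0.4505, 0.2982, -0.0083]
orientation: [0.0, 1.0, 0.011, -0.0]
contact_force: [0.6, 0.7, -1.0]
grip_width: 0.553
grip_force: 0.0
```

```bash
python3 -m jog '[[0.55,0,0.01,0,0],[0.55,0,0.01,0,0],[0.55,0,0.01,-0.006,0],[0.55,0,0.01,-0.012,0],[0.55,0,0.01,-0.018,0],[0.55,0,0.01,-0.018,0]]'; python3 -m jog '[[0.3,0,0,0,0],[0.3,0,0,0,0],[0.3,0,0,0,0],[0.3,0,0,0,0],[0.3,0,0,0,0]]' 50
```

```text
time_s: 24.25
position: [0.4497, 0.3075, -0.0275]
orientation: [0.001, 1.0, 0.011, -0.001]
contact_force: [-0.1, -0.2, 0.5]
grip_width: 0.554
grip_force: 0.0
time_s: 24.75
position: [0.4504, 0.3081, -0.0265]
orientation: [-0.0, 1.0, 0.011, 0.0]
contact_force: [-0.3, 0.1, -0.5]
grip_width: 0.383
grip_force: 50.0
```

```bash
python3 -m jog '[[0.3,0,0,0.03,0],[0.3,0,0,0.08,0],[0.3,0,0,0.13,0],[0.3,0,0,0.18,0],[0.3,0,0,0.23,0],[0.3,0,0,0.28,0],[0.3,0,0,0.32,0],[0.3,0,0,0.35,0.01],[0.3,0,0,0.36,0.01],[0.3,-0.04,-0.02,0.36,0.01]]'; python3 -m jog '[[0.3,0,-0.485,0,0],[0.3,0,-0.485,0,0],[0.3,0,-0.485,0,0],[0.3,0,-0.485,0,0],[0.3,0,-0.485,0,0],[0.3,0,-0.485,0,0],[0.3,0,-0.485,0,0],[0.3,0,-0.485,0,0],[0.3,0,-0.485,0,0],[0.3,0,-0.485,0,0]]'; python3 -m jog '[[0.3,0,0,0,0],[0.3,0,0,0,0]]'
```

```text
time_s: 25.75
position: [0.4135, 0.2898, 0.3345]
orientation: [-0.001, 1.0, 0.016, 0.002]
contact_force: [-0.6, -0.4, -0.2]
grip_width: 0.384
grip_force: 50.0
time_s: 26.75
position: [0.4093, -0.1995, 0.3322]
orientation: [-0.0, 1.0, 0.015, -0.001]
contact_force: [0.7, 0.2, -0.7]
grip_width: 0.382
grip_force: 50.0
time_s: 26.95
position: [0.4095, -0.1972, 0.3321]
orientation: [-0.001, 1.0, 0.015, -0.001]
contact_force: [0.2, 0.3, 0.1]
grip_width: 0.382
grip_force: 50.0
```

```bash
python3 -m jog '[[0.3,0,-0.004,-0.05,0],[0.3,0,-0.004,-0.1,0],[0.3,0,-0.004,-0.15,0],[0.3,0,-0.004,-0.2,0],[0.3,0,-0.004,-0.24,0],[0.3,0,-0.004,-0.265,0],[0.3,0,-0.004,-0.274,0],[0.3,0,-0.004,-0.274,0],[0.3,0,-0.004,-0.274,0]]'
```

```text
time_s: 27.85
position: [0.4112, -0.2007, 0.0604]
orientation: [0.0, 1.0, 0.016, 0.001]
contact_force: [0.5, 0.2, 0.1]
grip_width: 0.381
grip_force: 50.0
```

```bash
python3 -m jog '[[0.3,0.02,0,0,0],[0.3,0.04,0.0,0,0],[0.3,0.06,0,0,0],[0.3,0.08,0,0,0],[0.3,0.1,0,0,0],[0.3,0.103,0,0,0],[0.3,0.103,0,0,0],[0.3,0.103,0,0,0]]'; python3 -m jog '[[0.3,0,0,-0.004,0],[0.3,0,0,-0.008,0],[0.3,0,0,-0.009,0],[0.3,0,0,-0.009,0]]'
```

```text
time_s: 28.65
position: [0.5125, -0.2007, 0.06]
orientation: [-0.0, 1.0, 0.016, -0.0]
contact_force: [-0.4, 0.3, -0.9]
grip_width: 0.388
grip_force: 50.0
time_s: 29.05
position: [0.5127, -0.2009, 0.0503]
orientation: [-0.0, 1.0, 0.016, -0.001]
contact_force: [-0.7, 0.4, 1.8]
grip_width: 0.379
grip_force: 50.4
```

```bash
python3 -m jog '[[0.3,0,0,-0.0005,0],[0.45,0,0,-0.0005,0],[0.6,0,0,-0.0005,0],[0.6,0,0,-0.0005,0],[0.6,0,0,-0.0005,0],[0.6,0,0,-0.0005,0]]'; python3 -m jog '[[0.6,-0.02,0,0,0],[0.6,-0.05,0,0,0],[0.6,-0.09,0,0,0],[0.6,-0.1,0,0,0],[0.6,-0.1,0,0.04,0],[0.6,-0.1,0,0.09,0],[0.6,-0.1,0,0.14,0],[0.6,-0.1,0,0.17,0],[0.6,-0.1,0,0.17,0]]'; python3 - <<'E'
from h import *
f,P=cam("wrist"); g,Q=cam("scene"); cv2.imwrite("pics/c9.png",np.hstack([cv2.resize(f,(480,360)),cv2.resize(g[150:290,200:320],(309,360))]))
m=(f[...,2]>130)&(abs(P[...,2]-.087)<.009)&(P[...,0]<.57)&(abs(P[...,1]+.2)<.04)
q=P[m]; print(m.sum(),np.median(q,0),cv2.minAreaRect((q[:,:2]*1000).astype(np.float32)))
A=np.c_[q[:,0]-.58,q[:,1]+.2,np.ones(len(q))];print(np.linalg.lstsq(A,q[:,2],rcond=None)[0].round(4))
E
```

```text
time_s: 29.65
position: [0.5134, -0.2009, 0.05]
orientation: [-0.0, 1.0, 0.016, -0.0]
contact_force: [1.1, 0.5, -0.1]
grip_width: 0.603
grip_force: 0.0
time_s: 30.55
position: [0.4167, -0.2025, 0.2249]
orientation: [0.002, 1.0, 0.016, 0.004]
contact_force: [-0.3, -0.4, 0.2]
grip_width: 0.599
grip_force: 0.0
5221 [ 0.53214598 -0.20002408  0.08946119] ((530.8885498046875, -200.15707397460938), (66.78501892089844, 34.155452728271484), 1.9223740100860596)
[-0.0002 -0.0007  0.0895]
```

View pics/c9.png

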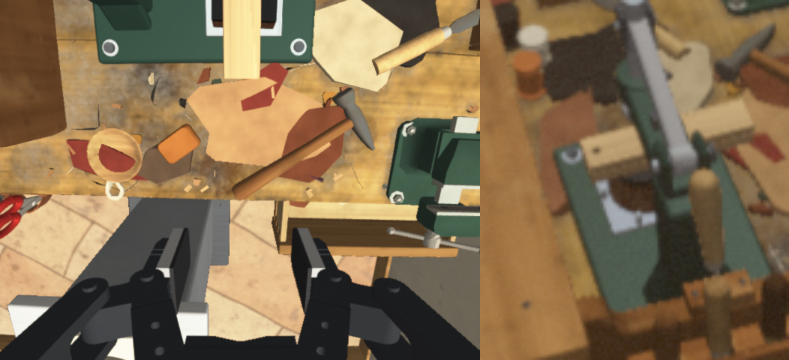

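The two strips are stacked neatly and flat on the heel (top at z 0.0895, tilt ≈0), and nothing else has moved. Next I press the lever again.

```bash
python3 -m jog '[[0,0,0,0.05,0],[0,0,0,0.1,0],[0,0.05,-0.03,0.1,0],[0,0.09,-0.06,0.1,0],[0,0.13,-0.09,0.1,0],[0,0.16,-0.11,0.1,0],[0,0.181,-0.11,0.1,0],[0,0.181,-0.11,0.1,0],[0,0.181,-0.11,0.1,0]]'; python3 -m jog '[[0,0,0,-0.02,0],[0,0,0,-0.04,0],[0,0,0,-0.06,0],[0,0,0,-0.07,0],[0,0,-0.001,-0.08,0],[0,0,-0.003,-0.09,0],[0,0,-0.004,-0.1,0],[0,0,-0.005,-0.105,0],[0,0,-0.005,-0.105,0]]'
```

```text
time_s: 31.55
position: [0.5936, -0.3103, 0.3174]
orientation: [-0.001, 1.0, 0.016, -0.002]
contact_force: [-0.6, -0.9, -0.1]
grip_width: -0.0
grip_force: 0.0
time_s: 32.45
position: [0.5944, -0.3161, 0.2144]
orientation: [-0.0, 1.0, 0.016, -0.0]
contact_force: [-0.1, -1.1, 2.8]
grip_width: -0.003
grip_force: 1.3
```

```bash
python3 -m jog '[[0,0,0,-0.004,0],[0,0,-0.001,-0.008,0],[0,0,-0.001,-0.01,0],[0,0,-0.001,-0.01,0]]';  python3 -m jog '[[0,0,0,-0.002,0],[0,0,-0.001,-0.004,0],[0,0,-0.001,-0.004,0]]'; python3 -m jog '[[0,0,0,-0.002,0],[0,0,0,-0.003,0],[0,0,0,-0.003,0]]'
```

```text
time_s: 32.85
position: [0.5946, -0.317, 0.2048]
orientation: [0.0, 1.0, 0.016, 0.0]
contact_force: [-0.2, -0.1, 2.9]
grip_width: -0.003
grip_force: 1.4
time_s: 33.15
position: [0.5945, -0.3176, 0.2007]
orientation: [-0.0, 1.0, 0.016, 0.0]
contact_force: [1.7, -1.1, 2.7]
grip_width: 0.0
grip_force: 1.4
time_s: 33.45
position: [0.5946, -0.318, 0.1979]
orientation: [0.0, 1.0, 0.016, 0.0]
contact_force: [1.9, -1.1, 3.5]
grip_width: 0.003
grip_force: 1.5
```

```bash
python3 -m jog '[[0,0,0,-0.001,0],[0,0,0,-0.002,0],[0,0,0,-0.002,0]]';  python3 -m jog '[[0,0,0,-0.001,0],[0,0,0,-0.002,0],[0,0,0,-0.002,0]]'; python3 -m jog '[[0,0,0,-0.001,0],[0,0,0,-0.002,0],[0,0,0,-0.002,0]]'
```

```text
time_s: 33.75
position: [0.5944, -0.318, 0.1959]
orientation: [0.0, 1.0, 0.016, -0.0]
contact_force: [1.2, -2.3, 3.4]
grip_width: 0.0
grip_force: 1.6
time_s: 34.05
position: [0.5943, -0.3179, 0.1938]
orientation: [-0.0, 1.0, 0.016, -0.0]
contact_force: [1.4, -1.9, 3.7]
grip_width: 0.001
grip_force: 1.6
time_s: 34.35
position: [0.5943, -0.318, 0.1919]
orientation: [-0.0, 1.0, 0.016, -0.0]
contact_force: [0.3, -1.9, 4.0]
grip_width: -0.001
grip_force: 1.6
```

```bash
python3 -m jog '[[0,0,0,-0.001,0],[0,0,0,-0.002,0],[0,0,0,-0.002,0]]';  python3 -m jog '[[0,0,0,-0.001,0],[0,0,0,-0.002,0],[0,0,0,-0.002,0]]'; python3 -m jog '[[0,0,0,-0.001,0],[0,0,0,-0.0015,0],[0,0,0,-0.0015,0]]'
```

```text
time_s: 34.65
position: [0.5943, -0.3179, 0.1898]
orientation: [-0.0, 1.0, 0.016, -0.0]
contact_force: [0.9, -1.7, 3.3]
grip_width: -0.005
grip_force: 1.7
time_s: 34.95
position: [0.5943, -0.3179, 0.1878]
orientation: [-0.0, 1.0, 0.016, -0.0]
contact_force: [-1.4, -2.0, 3.6]
grip_width: -0.003
grip_force: 1.7
time_s: 35.25
position: [0.5944, -0.3179, 0.1864]
orientation: [-0.0, 1.0, 0.016, -0.0]
contact_force: [0.2, -2.5, 4.2]
grip_width: -0.0
grip_force: 1.7
```

```bash
python3 -m jog '[[0,0,0,-0.001,0],[0,0,0,-0.0015,0],[0,0,0,-0.0015,0]]';  python3 -m jog '[[0,0,0,-0.001,0],[0,0,0,-0.0015,0],[0,0,0,-0.0015,0]]'; python3 -m jog '[[0,0,0,-0.001,0],[0,0,0,-0.001,0],[0,0,0,-0.001,0]]'
```

```text
time_s: 35.55
position: [0.5944, -0.3179, 0.1849]
orientation: [-0.0, 1.0, 0.016, -0.0]
contact_force: [0.7, -2.2, 3.1]
grip_width: -0.002
grip_force: 1.7
time_s: 35.85
position: [0.5945, -0.318, 0.1844]
orientation: [0.0, 1.0, 0.016, 0.0]
contact_force: [-3.4, -1.5, 8.8]
grip_width: -0.003
grip_force: 4.5
time_s: 36.15
position: [0.5945, -0.318, 0.1842]
orientation: [0.0, 1.0, 0.016, 0.0]
contact_force: [-4.8, -1.0, 14.6]
grip_width: -0.001
grip_force: 6.9
```

It bites at TCP z≈0.1845, about 7 mm above the stop level, and the force rises steeply to 14.6 N. I let it settle, check and hand in.

```bash
python3 -m jog '[[0,0,0,0,0],[0,0,0,0,0],[0,0,0,0,0],[0,0,0,0,0],[0,0,0,0,0]]'; python3 - <<'E'
from h import *
g,Q=cam("scene"); cv2.imwrite("pics/c10.png",cv2.resize(g[90:290,200:340],(420,600)))
E
```

```text
time_s: 36.65
position: [0.5945, -0.318, 0.1843]
orientation: [0.0, 1.0, 0.016, 0.0]
contact_force: [-4.0, -0.7, 14.1]
grip_width: 0.003
grip_force: 6.9
```

View pics/c10.png

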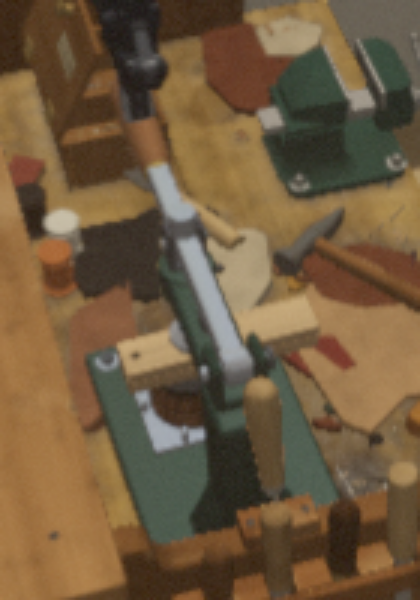

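The foot is down on the two-strip stack near (190,340). The lever is almost level and the gripper is holding the handle steady at 14 N.

```bash
python3 -c "
from rig import ticket; print(ticket.finish_job())"
```

```text
the job is handed in; nothing more can be done
None
```

I stacked two strips flat on the heel and handed the job in with the lever held at about 14 N, biting roughly 0.03 rad above its stop; one strip had let the lever reach its stop, and the judge returned no verdict.

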